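# Screw the board fast in its holder, lift it off the preheater, hold it level

## Robot

A 6-joint arm with a two-finger parallel gripper is mounted at the origin on the work surface. World frame = base frame: x ahead of the robot, y to its left, z up, the work surface at z = 0. Lengths are in m, angles in degrees, forces in N, time in s.
With the tool pointing down it reaches from about 0.35 to 0.875 m from the base axis. Payload 4.2 kg.
Tool frame: the origin (TCP) lies midway between the tips of the shut fingers; the grasp point (between the pads) lies 19 mm behind it; z points along the fingers, y is the direction in which the jaws open and shut (so a half turn about z gives the same grasp; the last joint's range is limited). The gripper opens to 87 mm and grips with 3 to 60 N. Pads are 19 mm wide; open, the fingers measure 117 mm over their backs; the gripper's body (75 mm by 190 mm) begins 51 mm behind the grasp point.
Start: joints at [-51.073, 22.042, 0.453, 0, -68.411, -14.817], TCP at [0.255, -0.57, 0.223] pointing down, gripper open.
Joint ranges: [-179.83, 179.83], [-69.29, 118.12], [-61.27, 80.66], [-181.25, 117.63], [-171.15, -9.14], [-177.46, 177.46]. Speed limits (degrees/s): [159.86, 159.86, 180, 180, 180, 180].

## Interface

Orientations are given as a 3x3 rotation matrix whose columns are the frame's x, y, z axes.
In Python, from station import sense, capture, get_calibration, finish_job, spot_in, spot_point gives the robot as it stands.
- The arm moves only by the shell command python3 -m inch 'ROWS'. ROWS is JSON, a list of rows, each an object with "fingers": the finger opening in cm, from 0 to 8.7; "delta_pos": the shift along the tool's x, y, z in cm, a list of three; "spin": the turn about the tool's z in degrees. In form: [{"fingers": fingers, "delta_pos": [dx, dy, dz], "spin": spin}, ...]. A call has 1 to 20 rows; each row is the pose to reach, as a shift and turn from the pose commanded when the call began, along the tool's axes at that moment; what a row does not reach only later rows make up. A row lasts 1/10 s, in which the tool goes at most 50 mm and 8.59 degrees, less where a joint would pass 70% of its speed; a pose out of reach is approached as far as the arm can. A call with a gripper value outside its range is refused whole. The fingers move at their own pace and stop on an object; the grip force is fixed at half the most. Time passes only in rows, so rows that repeat a pose let the fingers close. It gives the time, the measured TCP pose, the force and the opening at its end, in the units of the state.
- sense(): the state, without advancing time (a new reading comes with each control period).
- capture(name): name is "scene" or "top"; returns the picture (384x512x3 uint8, red, green, blue); there is no depth.
- get_calibration(name): a dict with "K" (3x3 intrinsics, pixels), "dist" ([k1, k2, p1, p2, k3] as OpenCV has them; the pictures are not rectified), "T" (4x4, takes a point from camera to world coordinates). Camera axes: x right, y up, looking along -z (the intrinsics and any distortion apply to the point x, -y, -z); pixel columns grow to the right and rows downward; lengths in m; the calibration is good to about 2 mm. A picture is of the moment at which its call begins. get_calibration takes no time and is no camera call.
- finish_job(): hands the job in, once; it reports no verdict.
Trained networks look in the newest picture that a camera, given by its name, has taken for a name from the list of things; names that differ only in an ending like _2 or _b are one class to them, and where a whole thing is asked for, a point or a joint stands for the part that bears it (a point fixed in the world has none). Each returns a list of dicts, best first, with "conf" (0 to 1); they miss things now and then, are a little off and sometimes report something else, mostly with a low value. They report only what shows in the picture. A call takes as long as a camera call. They do not tell look-alikes from the thing itself.
- spot_in(camera, target): "extent" ([left, top, right, bottom] as shares, 0 to 1, of the picture: columns of its width, rows of its height, round what is visible of it).
- spot_point(camera, target): "location" ([column, row] as shares, 0 to 1, of the picture: columns of its width, rows of its height: a listed point, or the origin of a listed thing).
The state is a dict: "time_s": time; "joints": joint angles; "joint_velocities": joint speeds; "effort": joint torques, N m; "tcp_pos": TCP position; "ee_rot": TCP orientation; "wrist_force": force on the tool from outside, world axes, zero at the start; "moment": the same for the moment, N m; "gripper_width": opening from 0.0 (shut) to 1.0 (fully open).
Only numpy, scipy, OpenCV 4.12 (cv2) and the standard library are available. Lean on these libraries where they do the work, as an engineer would, in place of code of your own. Each camera call takes 0.05 s, during which the arm holds its last target.

## Task

The phone mainboard lies loose in its holder on the preheater: push the holder's captive screw-knob down so that its thread catches, turn it clockwise until it stops so that its finger comes over the board's edge, and let go of it. Then take the holder by its two long sides, lift it straight up off the rails to about 10 cm above them, and finish while holding it there, level and still, so that I can check the parts; they are only set in paste, so keep the holder level all the way, and leave the other things on the bench where they are.

Things in the scene. Friction and masses are not known exactly. Their poses are not given: they have to be found in the camera images.
- holder_grip (a point): Middle of the board holder, an aluminium carrier 150 long (x, away from its knob) x 54 mm wide (y). Grip its parallel long sides, 54 mm apart, 14 mm high from x = -30 to 57 mm: they reach 7 mm below (underside) and 7 mm above this point. 0.3 to 0.5 kg in all, balanced within 10 mm of here. Under it 24 mm are free down to the heater. Only the knob is higher than 9 mm above this point.
- knob_grip (a point): Middle of the holder's black round screw-knob (26 mm across, 22 mm high, vertical axis), on its axis, 55 mm from the holder's middle towards holder -x, 25 mm above holder_grip until pushed. z is up. Below the knob a steel finger (8 wide, 3 mm thick, top face 12 mm below this point) sticks out 29 mm and turns with it; all other parts lie 16 mm or more below this point (11 mm when pushed).
- finger_tip (a point): Underside of the steel clamping finger near its end, 25.5 mm from the knob's axis. At the start the finger points across the holder (nearly to holder +y), clear of the board; with the screw home it points along holder +x, over the edge of the board and under 1.5 mm above it.
- screw_push (a joint): How far the knob is pushed down, m: 0 up (start), 0.0052 fully down (hard stop). A spring pushes it up with 1.3 N at the top, 3.9 N at the bottom. Pushed less than about 3 mm it cannot turn; pushed fully down it turns freely. Turned home, the thread keeps it down at about 0.0045 when let go.
- screw_turn (a joint): Turn of the knob clockwise seen from above, rad: 0 at the start, 1.35 home (hard stop, 77 degrees). It turns only when pushed down 3 to 4 mm; then the thread catches and draws it down to about 4.5 mm. Past 1.1 it is fast and stays when let go. It takes under 0.05 N m.
- board_center (a point): Centre of the green mainboard (84 x 42 x 2 mm, parts up to 2.2 mm high on top), halfway up its thickness. It lies loose between the holder's rims, 9 mm from the holder's middle towards holder +x, 4 mm above holder_grip. Axes as the holder's.
- heater: Preheater: grey housing 190 x 150 mm (x, y), 38 mm high, fixed; origin at the centre of its underside on the bench, z up. Two steel rails along its y (110 long, 20 mm wide, at x = +-70 mm, tops 62 mm above the bench) carry the holder's ends. Pegs and lips 8 mm high on the rails keep the holder from turning or sliding (1 to 3 mm play); lift straight up out of them. The holder lies parallel to it.
- tin_a: Round brass-coloured open tin with small screws, 74 mm across, 20 mm high, bystander; origin at the centre of its underside.
- tin_b: Round open tin with small screws, 60 mm across, 20 mm high, bystander; origin at the centre of its underside.
- phone_shell: Opened metal phone shell, 146 x 71 x 8 mm, lying flat, bystander; origin at the centre of its underside, long side x.
- battery: Flat black battery, 88 x 38 x 5 mm, bystander; origin at the centre of its underside, long side x.
- screwdriver: Small screwdriver, 130 mm long, lying on the bench beside the preheater, bystander; long axis x, tip to +x.
- tweezers: Steel tweezers, 120 mm long, 4 mm high, lying on the bench on the other side of the preheater, bystander; long axis x.
- tape_roll: Roll of tan tape lying flat, 64 mm across, 19 mm high, bystander; origin at the centre of its underside.
There are look-alikes about, which are no part of the job. Leave any turquoise look-alike of the heater alone.

How it is judged (in metres and radians):
On the way, in this order (a step that is already met when the one before it is completed fails the run):
1. the knob has been pushed and turned home and stays down with the hand off it, the finger over the seated board, the holder still on the rails (value of joint screw_turn above 1.1 rad and value of joint screw_push above 0.0038 m and x of board_center in the frame of holder_grip between 0.005 and 0.013 m and y of board_center in the frame of holder_grip between -0.004 and 0.004 m and z of board_center in the frame of holder_grip between 0.002 and 0.008 m and contact force between the fingers and anything else below 0.1 N and z of holder_grip in the frame of heater below 0.073 m), for 0.2 s.
2. the holder is lifted clear of the rails in the fingers (z of holder_grip in the frame of heater above 0.089 m and contact force between holder and the fingers above 1 N), for 0.1 s.
At the end, for the whole second after the job is handed in: Screw home (past 1.1 rad, down over 3.8 mm), board within 4 mm of its seat, the fingers alone holding the holder 70 to 140 mm above its place on the rails, within 50 mm of over the preheater's middle, level within 5 degrees and still (under 20 mm/s and 0.15 rad/s) (value of joint screw_turn above 1.1 rad and value of joint screw_push above 0.0038 m and x of board_center in the frame of holder_grip between 0.005 and 0.013 m and y of board_center in the frame of holder_grip between -0.004 and 0.004 m and z of board_center in the frame of holder_grip between 0.002 and 0.008 m and z of holder_grip in the frame of heater between 0.139 and 0.209 m and horizontal distance between holder_grip and heater below 0.05 m and angle between holder_grip's own z axis and vertical below 0.09 rad and linear speed of holder below 0.02 m/s and angular speed of holder below 0.15 rad/s and contact force between holder and the fingers above 1 N and contact force between the fingers and screw_push below 0.1 N and contact force between holder and heater below 0.05 N); the arm keeps its last pose, push and grip.
It fails at once if the holder tips more than 12 degrees (angle between holder_grip's own z axis and vertical above 0.21 rad).
It fails at once if the board comes out of its seat (distance between board_center and holder_grip above 0.02 m).
It fails at once if a bystander is shifted by more than 25 mm (distance of any of tin_a, tin_b, phone_shell, battery, screwdriver, tweezers, tape_roll from where it was at the start of the episode above 0.025 m).
It also fails if it takes over 48 s, if anything falls off the work surface, if the arm or the gripper's body presses on something with over 40 N, if the wrist force passes 120 N, or if a joint passes its speed limit or range.

## Working session

There is one attempt and no reset: what is moved stays moved. The work goes in short steps, Python scripts to look and compute and a shell command to move; the robot and the scene stay as the last step left them, time stands still between calls to the robot, and variables do not carry over. Pictures are saved under pics/ and viewed, and the job is handed in when it is done.

```bash
mkdir -p pics; ls
cat > h.py <<'E'
import numpy as np, cv2
from station import *
def snap(cam,name):
    im=capture(cam); cv2.imwrite(f'pics/{name}.png',im[:,:,::-1]); return im
def ray(cam,px):
    c=get_calibration(cam);K=np.array(c['K']);d=np.array(c['dist']);T=np.array(c['T'])
    u=cv2.undistortPoints(np.array([[px]],float),K,d)[0,0]
    v=T[:3,:3]@np.array([u[0],-u[1],-1.0]); return T[:3,3],v
def onz(cam,px,z):
    o,v=ray(cam,px); return o+v*(z-o[2])/v[2]
def proj(cam,p):
    c=get_calibration(cam);K=np.array(c['K']);d=np.array(c['dist']);T=np.array(c['T'])
    q=np.linalg.inv(T)@np.append(p,1); q=np.array([q[0],-q[1],-q[2]])
    return cv2.projectPoints(q[None],np.zeros(3),np.zeros(3),K,d)[0].ravel()
def tri(p1,p2):
    o1,a=ray('scene',p1);o2,b=ray('top',p2)
    a=a/np.linalg.norm(a);b=b/np.linalg.norm(b)
    s=np.linalg.lstsq(np.c_[a,-b],o2-o1,rcond=None)[0]
    P,Q=o1+a*s[0],o2+b*s[1]; return (P+Q)/2,np.linalg.norm(P-Q)
E
python3 - <<'E'
from h import *
np.set_printoptions(precision=4,suppress=True)
for c in('scene','top'):
    snap(c,c+'0'); print(c,np.array(get_calibration(c)['T']))
    for t in ['holder_grip','knob_grip','finger_tip','board_center','heater']:
        for r in spot_point(c,t)[:3]: print(t,np.round(np.array(r['location'])*[512,384],1),round(r['conf'],2))
s=sense();print(s)
E
```

```text
pics
scene [[ 0.0152 -0.6778  0.7351  1.2509]
 [ 0.9997 -0.0021 -0.0226 -0.0264]
 [ 0.0168  0.7353  0.6775  0.8031]
 [ 0.      0.      0.      1.    ]]
holder_grip [248.4 214.8] 0.74
knob_grip [381.5 271.8] 0.63
knob_grip [246.  195.9] 0.43
finger_tip [256.9 198.2] 0.48
board_center [121.1 270.6] 0.48
heater [178.5 166.3] 0.95
heater [251.7 237.7] 0.63
top [[ 0.019   0.9918 -0.1265  0.3325]
 [-0.9994  0.015  -0.0325 -0.0075]
 [-0.0304  0.127   0.9914  1.0388]
 [ 0.      0.      0.      1.    ]]
holder_grip [275.6 155.9] 0.93
knob_grip [278.  172.8] 0.45
finger_tip [269.8 171.6] 0.63
finger_tip [278.  160.3] 0.35
board_center [278.7 150. ] 0.9
heater [277.3 161.7] 0.87
heater [357.6 269.7] 0.85
heater [202.9 234.9] 0.81
{'time_s': 0.6, 'joints': array([-51.0753,  22.0393,   0.4525,  -0.0021, -68.4122, -14.8175]), 'joint_velocities': array([-0.0145,  0.0558, -0.0232, -0.0187, -0.0106, -0.0249]), 'effort': array([  0.0012, -39.0214,  18.7533,   4.2225,   0.0154,  -0.    ]), 'tcp_pos': array([ 0.2553, -0.5704,  0.2226]), 'ee_rot': array([[-0.9128, -0.4084,  0.    ],
       [-0.4084,  0.9128,  0.    ],
       [-0.    , -0.    , -1.    ]]), 'wrist_force': array([-0.4476,  0.3339, -0.9913]), 'moment': array([ 0.0554, -0.0352, -0.0258]), 'gripper_width': 0.9995653499349466}
```

View pics/scene0.png

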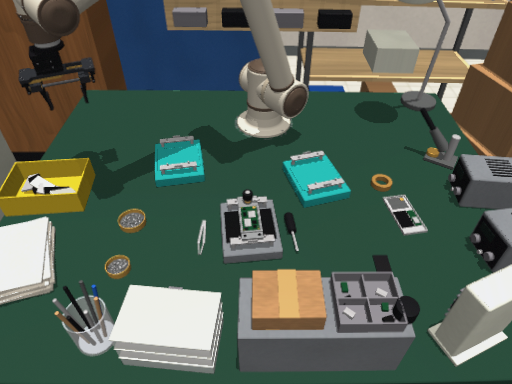

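View pics/top0.png

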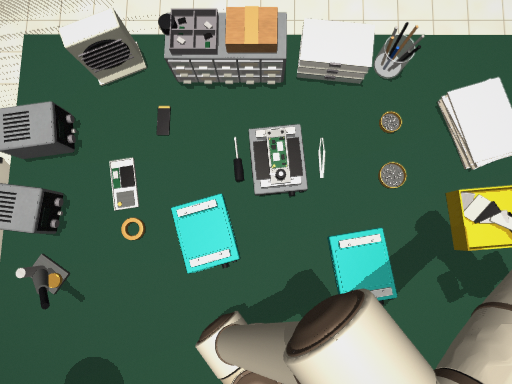

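Run:
```python
import cv2
a=cv2.imread('pics/scene0.png')[140:300,170:330];cv2.imwrite('pics/scene0c.png',cv2.resize(a,(600,600),interpolation=cv2.INTER_CUBIC))
a=cv2.imread('pics/top0.png')[100:220,215:335];cv2.imwrite('pics/top0c.png',cv2.resize(a,(600,600),interpolation=cv2.INTER_CUBIC))
```

```text
(no output)
```

View pics/scene0c.png

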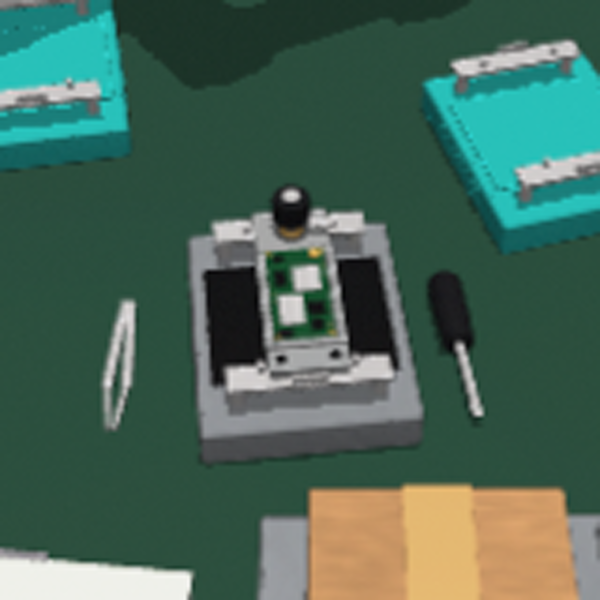

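View pics/top0c.png

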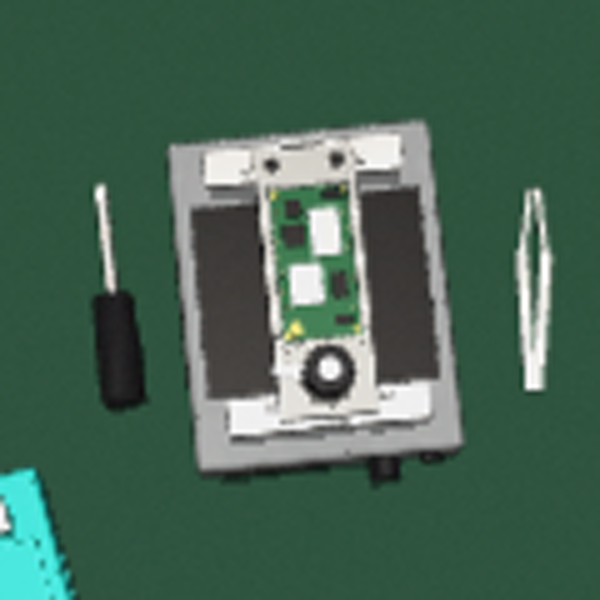

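Run:
```python
from h import *
np.set_printoptions(precision=4,suppress=True)
print('hg',tri([248.4,214.8],[275.6,155.9]))
print('kn',tri([246.,195.9],[281,173]))
print('hg onz',onz('top',[275.6,155.9],.069),onz('scene',[248.4,214.8],.069))
print('kn top',onz('top',[280.7,173],.103))
print('kn scene',onz('scene',[246.5,195.9],.094))
```

```text
hg (array([ 0.5513, -0.0419,  0.0714]), np.float64(0.0051872954131130375))
kn (array([ 0.5008, -0.0524,  0.0915]), np.float64(0.00198387567823931))
hg onz [ 0.5519 -0.0394  0.069 ] [ 0.5489 -0.0445  0.069 ]
kn top [ 0.4988 -0.052   0.103 ]
kn scene [ 0.5036 -0.05    0.094 ]
```

Run:
```python
from h import *
np.set_printoptions(precision=4,suppress=True)
f=lambda p:(np.array(p)+.5)/5-.5+[215,100]
P=[onz('top',f(p),.038) for p in [(170,147),(427,122),(462,447),(200,473)]]
print(np.array(P),np.mean(P,0))
for i in range(4):
    d=P[(i+1)%4]-P[i];print(np.linalg.norm(d),np.degrees(np.arctan2(d[1],d[0])))
# board corners z .074
P=[onz('top',f(p),.074) for p in [(270,188),(347,183),(361,334),(285,340)]]
print(np.array(P),np.mean(P,0))
for i in range(4):
    d=P[(i+1)%4]-P[i];print(np.linalg.norm(d),np.degrees(np.arctan2(d[1],d[0])))
print('knob',onz('top',f((328,371)),.105))
k=np.array([0.4988,-.0505,.094])
g=lambda p:(np.array(p)+.5)/3.75-.5+[170,140]
print('white top scene', onz('scene',g((292,196)),.105))
# scene heater corners
P=[onz('scene',g(p),.038) for p in [(190,240),(385,226),(421,432),(205,449)]]
print(np.array(P),np.mean(P,0))
P=[onz('scene',g(p),.074) for p in [(264,253),(330,248),(342,336),(274,342)]]
print(np.array(P),np.mean(P,0))
```

```text
[[ 0.636   0.0371  0.038 ]
 [ 0.6521 -0.1085  0.038 ]
 [ 0.4664 -0.1282  0.038 ]
 [ 0.4496  0.0167  0.038 ]] [ 0.551  -0.0457  0.038 ]
0.14652154155999694 -83.71370343919047
0.18678065711712288 -173.93779250728628
0.14590403471374988 96.59264426035259
0.18755937383612495 6.252411995629499
[[ 0.6026 -0.0196  0.074 ]
 [ 0.6058 -0.0615  0.074 ]
 [ 0.5222 -0.0697  0.074 ]
 [ 0.5184 -0.0288  0.074 ]] [ 0.5623 -0.0449  0.074 ]
0.04204033661893933 -85.57625411675477
0.08403240400604255 -174.41304358301733
0.041081224501262587 95.34813409260762
0.0847199419796001 6.22999612099885
knob [ 0.4963 -0.0506  0.105 ]
white top scene [ 0.4998 -0.0472  0.105 ]
[[ 0.4762 -0.1246  0.038 ]
 [ 0.4608  0.0216  0.038 ]
 [ 0.6559  0.0394  0.038 ]
 [ 0.6695 -0.1019  0.038 ]] [ 0.5656 -0.0414  0.038 ]
[[ 0.5256 -0.0669  0.074 ]
 [ 0.5205 -0.0204  0.074 ]
 [ 0.6036 -0.0126  0.074 ]
 [ 0.6089 -0.0578  0.074 ]] [ 0.5646 -0.0394  0.074 ]
```

The pictures show the real, grey heater with the holder on it, at top ≈ (278,160) and scene ≈ (250,228). The knob is nearest the robot, at top (280.6,174). Two turquoise copies stand beside it. Holder yaw is about 6°, with the knob at about (0.4985, -0.0495). I'll move above the knob first.

```bash
python3 -m inch '[{"fingers":5,"delta_pos":[-10.8,9.4,0],"spin":-15},{"fingers":5,"delta_pos":[-21.7,18.8,0],"spin":-31},{"fingers":5,"delta_pos":[-32.5,28.2,0],"spin":-46},{"fingers":5,"delta_pos":[-43.4,37.6,0],"spin":-62},{"fingers":5,"delta_pos":[-43.4,37.6,2],"spin":-62},{"fingers":5,"delta_pos":[-43.4,37.6,4],"spin":-62},{"fingers":5,"delta_pos":[-43.4,37.6,6],"spin":-62},{"fingers":5,"delta_pos":[-43.4,37.6,8.3],"spin":-62},{"fingers":5,"delta_pos":[-43.4,37.6,8.3],"spin":-62},{"fingers":5,"delta_pos":[-43.4,37.6,8.3],"spin":-62},{"fingers":5,"delta_pos":[-43.4,37.6,8.3],"spin":-62},{"fingers":5,"delta_pos":[-43.4,37.6,8.3],"spin":-62},{"fingers":5,"delta_pos":[-43.4,37.6,8.3],"spin":-62},{"fingers":5,"delta_pos":[-43.4,37.6,8.3],"spin":-62},{"fingers":5,"delta_pos":[-43.4,37.6,8.3],"spin":-62},{"fingers":5,"delta_pos":[-43.4,37.6,8.3],"spin":-62},{"fingers":5,"delta_pos":[-43.4,37.6,8.3],"spin":-62},{"fingers":5,"delta_pos":[-43.4,37.6,8.3],"spin":-62}]'
python3 - <<'E'
from h import *
for c,b in(('scene',(180,130)),('top',(215,100))):
    a=snap(c,c+'1')[b[1]:b[1]+130,b[0]:b[0]+130,::-1]
    cv2.imwrite(f'pics/{c}1c.png',cv2.resize(a,(650,650)[:2] if 0 else (598,598),interpolation=cv2.INTER_CUBIC))
    for z in(0,.05): print(c,z,proj(c,np.array(sense()['tcp_pos'])+[0,0,z]))
E
```

```text
time_s: 2.4
tcp_pos: [0.4978, -0.0506, 0.1399]
ee_rot: [[-0.069, -0.998, 0.001], [-0.998, 0.069, 0.0], [-0.0, -0.001, -1.0]]
wrist_force: [0.4, -0.2, -0.7]
gripper_width: 0.575
scene 0 [246.08601874 181.50273721]
scene 0.05 [245.79354357 166.47704761]
top 0 [280.76613548 170.82445535]
top 0.05 [281.80753787 167.02369652]
```

View pics/scene1c.png

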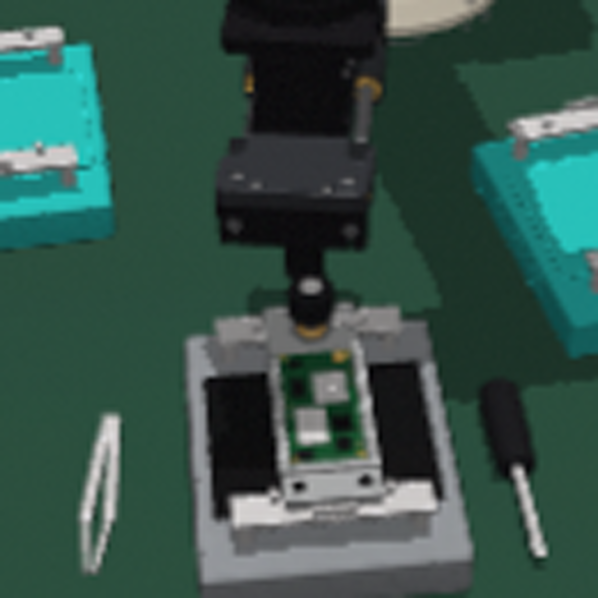

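View pics/top1c.png

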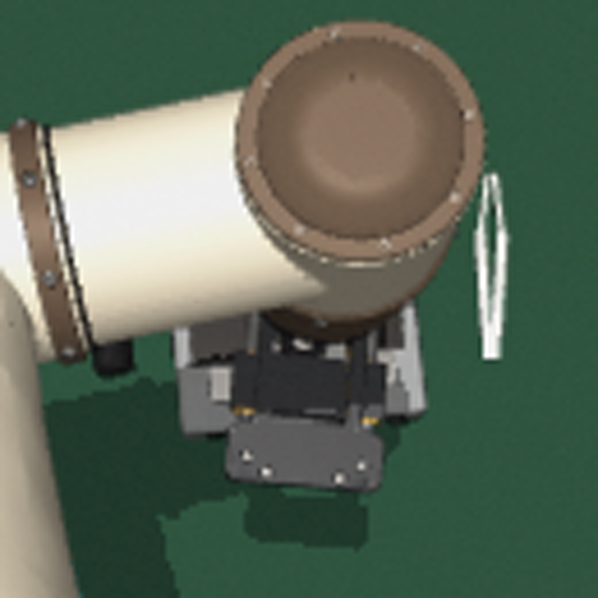

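Run:
```python
from h import *
a=cv2.imread('pics/scene1.png')[170:212,222:272]
cv2.imwrite('pics/z1.png',cv2.resize(a,(750,630),interpolation=cv2.INTER_NEAREST)[:600])
g=a.mean(2).astype(int)
for r in range(10,36): print(r+170,g[r,12:40])
s=sense();R=np.array(s['ee_rot']);t=np.array(s['tcp_pos'])
for y in(.025,.03,.04,-.025,-.03,-.04):
  for x in(-.0095,0,.0095): print(y,x,proj('scene',t+R@[x,y,-.0]),proj('scene',t+R@[x,y,-.02]))
for k in [(.4985,-.0495,.105),(.4985,-.0495,.083),(.4985,-.0495+.013,.094),(.4985,-.0495-.013,.094)]:print(k,proj('scene',np.array(k)))
```

```text
180 [12 10 14 12 11 11 12 14 13 10 12 13 11 14 12 14 12 13 13 14 30 50 51 42
 17 23 46 60]
181 [11 11 12 13 12 13 12 14 14 12 13 11 12 15 13 11 11 14 12 12 15 33 40 21
 12 25 46 60]
182 [19 16 15 15 14 13 12 15 12 13 13 13 14 14 12 13 14 13 12 12 11 19 20 14
 13 30 52 61]
183 [39 33 34 34 33 32 27 23 12 11 12 14 11 13 11 14 14 19 20 19 17 20 25 16
 17 34 53 59]
184 [60 60 59 61 59 60 59 48 14 10 12  9 13 12 10 14 27 42 42 42 38 40 46 34
 36 49 61 60]
185 [59 60 60 59 59 61 59 49 11 12 12 12 11 11 11  9 36 60 61 60 60 60 60 60
 59 60 60 59]
186 [60 60 61 59 61 60 60 50 12 11 11 13 13 13 11 11 36 58 60 61 60 60 60 60
 60 61 60 60]
187 [60 60 59 60 60 59 60 50 14 11 13 12 12 13 11 12 36 60 60 59 60 60 61 60
 61 60 61 60]
188 [60 60 60 60 60 60 60 51 20 12 13 10 11 13 13 11 35 59 60 60 61 60 60 59
 59 60 60 60]
189 [61 59 60 59 60 60 60 52 26 15 13 15 15 20 13 15 29 51 60 59 60 59 61 60
 60 60 59 59]
190 [59 61 59 59 60 60 59 57 44 24 15 31 58 69 58 41 23 45 58 59 60 60 60 60
 59 60 61 60]
191 [ 59  60  58  60  60  60  59  60  54  32  22  71 121 136 130  95  26  26
  45  60  60  60  60  
[... 2370 characters left out ...]
0.025 0.0095 [241.53286094 187.83484828] [241.3513335  181.92413466]
-0.03 -0.0095 [248.83428436 189.5258142 ] [248.75405865 183.61259   ]
-0.03 0 [245.08708194 189.34364247] [244.95444735 183.42968834]
-0.03 0.0095 [241.34230012 189.16158874] [241.15733153 183.2469479 ]
-0.04 -0.0095 [248.50524066 192.21375213] [248.41963826 186.29312285]
-0.04 0 [244.72985026 192.02938438] [244.59101312 186.10798992]
-0.04 0.0095 [240.95692259 191.84511881] [240.76492758 185.92300263]
(0.4985, -0.0495, 0.105) [246.65183053 191.56663699]
(0.4985, -0.0495, 0.083) [246.76461524 197.5783165 ]
(0.4985, -0.036500000000000005, 0.094) [251.59110573 194.60338253]
(0.4985, -0.0625, 0.094) [241.82390098 194.58494055]
```

View pics/z1.png

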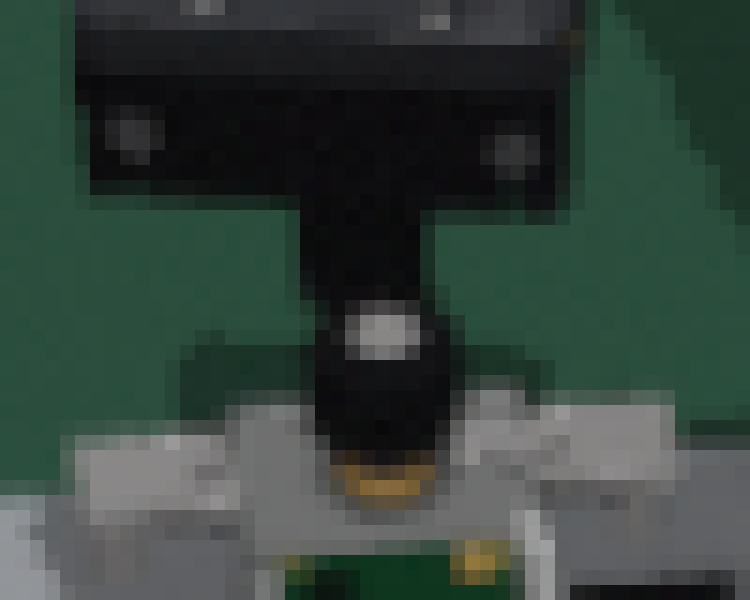

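The scene zoom shows the near finger at columns 241.3–250.0 and the knob at 242.2–252.0, centre 247.1. Correcting for the camera's offset on the fingers puts the knob at y ≈ -0.0504, so the TCP is centred. Next I go down to 7 mm below the knob's middle and close.

```bash
python3 -m inch '[{"fingers":5,"delta_pos":[0,0,1],"spin":0},{"fingers":5,"delta_pos":[0,0,2],"spin":0},{"fingers":5,"delta_pos":[0,0,3],"spin":0},{"fingers":5,"delta_pos":[0,0,3.8],"spin":0},{"fingers":5,"delta_pos":[0,0,4.4],"spin":0},{"fingers":5,"delta_pos":[0,0,4.9],"spin":0},{"fingers":5,"delta_pos":[0,0,5.3],"spin":0},{"fingers":5,"delta_pos":[0,0,5.3],"spin":0},{"fingers":5,"delta_pos":[0,0,5.3],"spin":0}]'
python3 -m inch '[{"fingers":4,"delta_pos":[0,0,0],"spin":0},{"fingers":3.2,"delta_pos":[0,0,0],"spin":0},{"fingers":2.8,"delta_pos":[0,0,0],"spin":0},{"fingers":2.6,"delta_pos":[0,0,0],"spin":0},{"fingers":2.5,"delta_pos":[0,0,0],"spin":0},{"fingers":2.4,"delta_pos":[0,0,0],"spin":0},{"fingers":2.3,"delta_pos":[0,0,0],"spin":0},{"fingers":2.3,"delta_pos":[0,0,0],"spin":0},{"fingers":2.3,"delta_pos":[0,0,0],"spin":0},{"fingers":2.3,"delta_pos":[0,0,0],"spin":0}]'
```

```text
time_s: 3.4
tcp_pos: [0.4981, -0.0499, 0.0867]
ee_rot: [[-0.068, -0.998, 0.0], [-0.998, 0.068, -0.0], [-0.0, -0.0, -1.0]]
wrist_force: [0.4, 0.5, 0.4]
gripper_width: 0.574
time_s: 4.4
tcp_pos: [0.4983, -0.0498, 0.0868]
ee_rot: [[-0.068, -0.998, 0.001], [-0.998, 0.068, 0.0], [-0.0, -0.001, -1.0]]
wrist_force: [1.8, -0.3, 0.1]
gripper_width: 0.29
```

```bash
python3 -m inch '[{"fingers":2.3,"delta_pos":[0,0,0.1],"spin":0},{"fingers":2.3,"delta_pos":[0,0,0.2],"spin":0},{"fingers":2.3,"delta_pos":[0,0,0.3],"spin":0},{"fingers":2.3,"delta_pos":[0,0,0.4],"spin":0},{"fingers":2.3,"delta_pos":[0,0,0.5],"spin":0},{"fingers":2.3,"delta_pos":[0,0,0.5],"spin":0},{"fingers":2.3,"delta_pos":[0,0,0.5],"spin":0}]'
python3 -c "
from station import *;print(sense()['moment'])"
```

```text
time_s: 5.1
tcp_pos: [0.4983, -0.0499, 0.0818]
ee_rot: [[-0.068, -0.998, 0.001], [-0.998, 0.068, 0.0], [-0.0, -0.001, -1.0]]
wrist_force: [3.4, 1.3, 3.7]
gripper_width: 0.291
[ 0.21232737 -0.82721192 -0.06800011]
```

```bash
python3 -m inch '[{"fingers":2.3,"delta_pos":[0,0,0.01],"spin":4},{"fingers":2.3,"delta_pos":[0,0,0.01],"spin":8},{"fingers":2.3,"delta_pos":[0,0,0.01],"spin":12},{"fingers":2.3,"delta_pos":[0,0,0.01],"spin":16},{"fingers":2.3,"delta_pos":[0,0,0.01],"spin":20},{"fingers":2.3,"delta_pos":[0,0,0.01],"spin":20}]'
python3 -c "
from station import *;print(sense()['moment'])"
```

```text
time_s: 5.7
tcp_pos: [0.4985, -0.0499, 0.0818]
ee_rot: [[-0.405, -0.914, 0.001], [-0.914, 0.405, 0.0], [-0.001, -0.001, -1.0]]
wrist_force: [3.3, 0.1, 2.8]
gripper_width: 0.287
[ 0.1298465  -1.05283892  0.03577269]
```

```bash
python3 -m inch '[{"fingers":2.3,"delta_pos":[0,0,0],"spin":5},{"fingers":2.3,"delta_pos":[0,0,0],"spin":10},{"fingers":2.3,"delta_pos":[0,0,0],"spin":15},{"fingers":2.3,"delta_pos":[0,0,0],"spin":20},{"fingers":2.3,"delta_pos":[0,0,0],"spin":25},{"fingers":2.3,"delta_pos":[0,0,0],"spin":30},{"fingers":2.3,"delta_pos":[0,0,0],"spin":35},{"fingers":2.3,"delta_pos":[0,0,0],"spin":40},{"fingers":2.3,"delta_pos":[0,0,0],"spin":45},{"fingers":2.3,"delta_pos":[0,0,0],"spin":50},{"fingers":2.3,"delta_pos":[0,0,0],"spin":50}]'
python3 -c "
from station import *;print(sense()['moment'])"
python3 -m inch '[{"fingers":2.3,"delta_pos":[0,0,0],"spin":2},{"fingers":2.3,"delta_pos":[0,0,0],"spin":4},{"fingers":2.3,"delta_pos":[0,0,0],"spin":6},{"fingers":2.3,"delta_pos":[0,0,0],"spin":6}]'
python3 - <<'E'
from h import *
print(sense()['moment'])
b=(180,130);a=snap('scene','scene2')[b[1]:b[1]+130,b[0]:b[0]+130,::-1]
cv2.imwrite('pics/scene2c.png',cv2.resize(a,(598,598),interpolation=cv2.INTER_CUBIC))
E
```

```text
time_s: 6.8
tcp_pos: [0.4987, -0.0501, 0.0818]
ee_rot: [[-0.96, -0.279, 0.002], [-0.279, 0.96, -0.0], [-0.002, -0.001, -1.0]]
wrist_force: [4.8, -1.3, 2.9]
gripper_width: 0.291
[-0.33210039 -1.30557617 -0.03634109]
time_s: 7.2
tcp_pos: [0.4984, -0.0501, 0.0817]
ee_rot: [[-0.984, -0.178, 0.001], [-0.178, 0.984, -0.0], [-0.001, -0.0, -1.0]]
wrist_force: [5.0, -0.9, 3.6]
gripper_width: 0.292
[-0.35599347 -1.30485472  0.00217303]
```

View pics/scene2c.png

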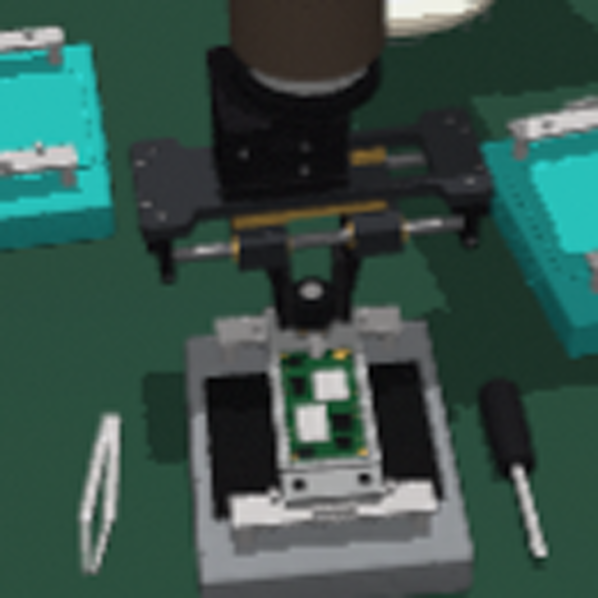

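The knob is between the pads, and its steel finger now points toward the board's edge at crop (315,343). There's almost no torque yet, so I keep turning to the stop.

```bash
python3 -m inch '[{"fingers":2.3,"delta_pos":[0,0,0],"spin":1},{"fingers":2.3,"delta_pos":[0,0,0],"spin":2},{"fingers":2.3,"delta_pos":[0,0,0],"spin":2}]'
python3 -c "
from station import *;print(sense()['moment'],sense()['joints'][5])"
python3 -m inch '[{"fingers":2.3,"delta_pos":[0,0,0],"spin":1},{"fingers":2.3,"delta_pos":[0,0,0],"spin":2},{"fingers":2.3,"delta_pos":[0,0,0],"spin":2}]'
python3 -c "
from station import *;print(sense()['moment'],sense()['joints'][5])"
```

```text
time_s: 7.55
tcp_pos: [0.498, -0.0499, 0.0815]
ee_rot: [[-0.99, -0.141, 0.0], [-0.141, 0.99, 0.0], [-0.0, 0.0, -1.0]]
wrist_force: [3.7, -0.9, 3.9]
gripper_width: 0.29
[-0.15779334 -1.28508509  0.07370669] -94.77135219869392
time_s: 7.85
tcp_pos: [0.498, -0.0499, 0.0815]
ee_rot: [[-0.994, -0.107, 0.0], [-0.107, 0.994, -0.0], [-0.0, -0.0, -1.0]]
wrist_force: [4.3, -0.7, 3.0]
gripper_width: 0.288
[-0.09885788 -1.36050776  0.33914542] -96.77951163008376
```

The torque rose to 0.34 N m, so it's at the stop. I'll release it and check.

```bash
python3 -m inch '[{"fingers":2.3,"delta_pos":[0,0,0],"spin":-1},{"fingers":2.6,"delta_pos":[0,0,0],"spin":-1},{"fingers":3,"delta_pos":[0,0,0],"spin":-1},{"fingers":4,"delta_pos":[0,0,0],"spin":-1},{"fingers":5,"delta_pos":[0,0,0],"spin":-1},{"fingers":5,"delta_pos":[0,0,0],"spin":-1},{"fingers":5,"delta_pos":[0,0,0],"spin":-1},{"fingers":5,"delta_pos":[0,0,0],"spin":-1},{"fingers":5,"delta_pos":[0,0,-1.5],"spin":-1},{"fingers":5,"delta_pos":[0,0,-3],"spin":-1},{"fingers":5,"delta_pos":[0,0,-5],"spin":-1},{"fingers":5,"delta_pos":[0,0,-7],"spin":-1},{"fingers":5,"delta_pos":[0,0,-7],"spin":-1}]'
python3 - <<'E'
from h import *
b=(200,165);a=snap('scene','scene3')[b[1]:b[1]+90,b[0]:b[0]+90,::-1]
cv2.imwrite('pics/scene3c.png',cv2.resize(a,(600,600),interpolation=cv2.INTER_CUBIC))
for t in ['holder_grip','knob_grip','finger_tip','board_center']:
  for r in spot_point('scene',t)[:3]: print(t,np.round(np.array(r['location'])*[512,384],1),round(r['conf'],2))
E
```

```text
time_s: 9.15
tcp_pos: [0.4997, -0.0498, 0.1541]
ee_rot: [[-0.992, -0.124, 0.006], [-0.124, 0.992, 0.001], [-0.006, -0.0, -1.0]]
wrist_force: [0.4, -0.1, 0.3]
gripper_width: 0.574
holder_grip [251.3 217.4] 0.58
holder_grip [251.4 217.6] 0.39
knob_grip [248.5 196. ] 0.5
finger_tip [246.8 205.6] 0.71
finger_tip [199.6 238.5] 0.49
board_center [249.2 216.6] 0.86
```

View pics/scene3c.png

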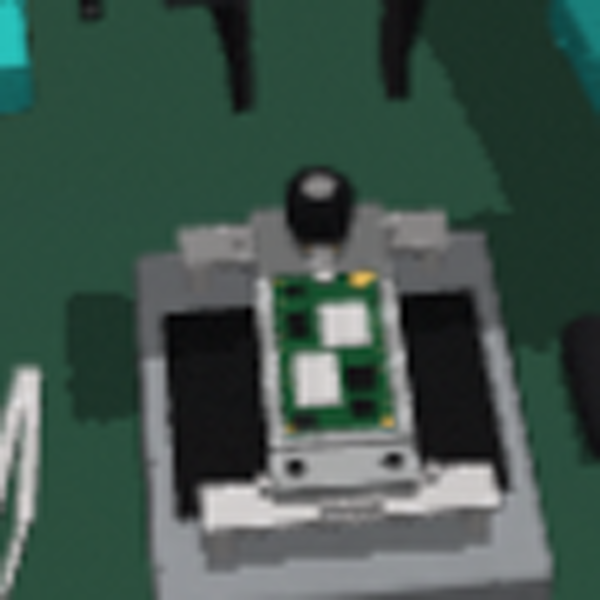

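Knob down and steel finger over the board's edge at crop (322,262); the board sits square. I'll move over the holder's middle now.

```bash
python3 -m inch '[{"fingers":7.5,"delta_pos":[-2,0,0],"spin":0.5},{"fingers":7.5,"delta_pos":[-4,-0.1,0],"spin":1},{"fingers":7.5,"delta_pos":[-5.5,-0.1,0],"spin":1},{"fingers":7.5,"delta_pos":[-5.5,-0.1,0],"spin":1},{"fingers":7.5,"delta_pos":[-5.5,-0.1,0],"spin":1},{"fingers":7.5,"delta_pos":[-5.5,-0.1,0],"spin":1},{"fingers":7.5,"delta_pos":[-5.5,-0.1,0],"spin":1},{"fingers":7.5,"delta_pos":[-5.5,-0.1,0],"spin":1}]'
python3 - <<'E'
from h import *
b=(190,130);a=snap('scene','scene4')[b[1]:b[1]+120,b[0]:b[0]+120,::-1]
cv2.imwrite('pics/scene4c.png',cv2.resize(a,(600,600),interpolation=cv2.INTER_CUBIC))
E
```

```text
time_s: 10.2
tcp_pos: [0.5521, -0.0442, 0.1516]
ee_rot: [[-0.994, -0.106, 0.0], [-0.106, 0.994, 0.0], [-0.0, 0.0, -1.0]]
wrist_force: [-0.1, 1.1, -0.8]
gripper_width: 0.861
```

View pics/scene4c.png

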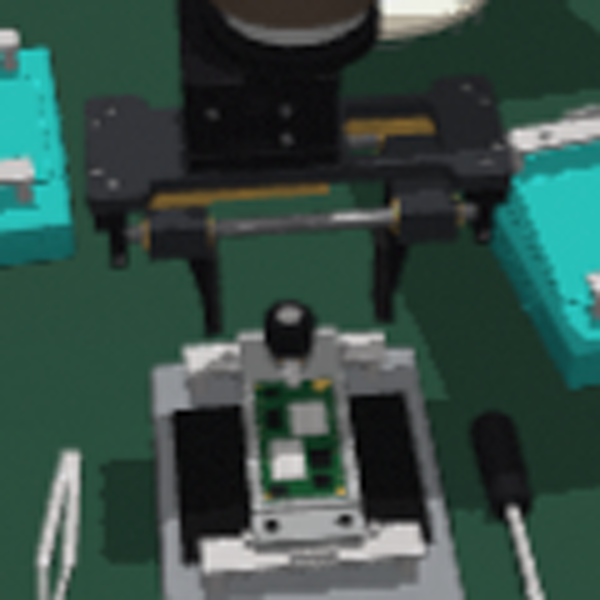

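The fingers straddle the holder, with tips at crop (214,328) and (384,318). The descent is in two calls so I can check the force.

```bash
python3 -m inch '[{"fingers":7.5,"delta_pos":[0,0,2],"spin":0},{"fingers":7.5,"delta_pos":[0,0,4],"spin":0},{"fingers":7.5,"delta_pos":[0,0,5.5],"spin":0},{"fingers":7.5,"delta_pos":[0,0,6.5],"spin":0},{"fingers":7.5,"delta_pos":[0,0,7],"spin":0},{"fingers":7.5,"delta_pos":[0,0,7],"spin":0}]'
python3 -m inch '[{"fingers":7.5,"delta_pos":[0,0,0.5],"spin":0},{"fingers":7.5,"delta_pos":[0,0,1],"spin":0},{"fingers":7.5,"delta_pos":[0,0,1.5],"spin":0},{"fingers":7.5,"delta_pos":[0,0,2],"spin":0},{"fingers":7.5,"delta_pos":[0,0,2.5],"spin":0},{"fingers":7.5,"delta_pos":[0,0,3.1],"spin":0},{"fingers":7.5,"delta_pos":[0,0,3.1],"spin":0},{"fingers":7.5,"delta_pos":[0,0,3.1],"spin":0}]'
python3 - <<'E'
from h import *
b=(190,130);a=snap('scene','scene5')[b[1]:b[1]+120,b[0]:b[0]+120,::-1]
cv2.imwrite('pics/scene5c.png',cv2.resize(a,(600,600),interpolation=cv2.INTER_CUBIC))
E
```

```text
time_s: 10.85
tcp_pos: [0.5524, -0.0442, 0.0811]
ee_rot: [[-0.994, -0.106, -0.001], [-0.106, 0.994, -0.0], [0.001, -0.0, -1.0]]
wrist_force: [-0.3, -0.7, 0.2]
gripper_width: 0.86
time_s: 11.65
tcp_pos: [0.5526, -0.0442, 0.0503]
ee_rot: [[-0.994, -0.107, -0.0], [-0.107, 0.994, -0.0], [0.0, -0.0, -1.0]]
wrist_force: [0.3, 0.0, 0.4]
gripper_width: 0.857
```

View pics/scene5c.png

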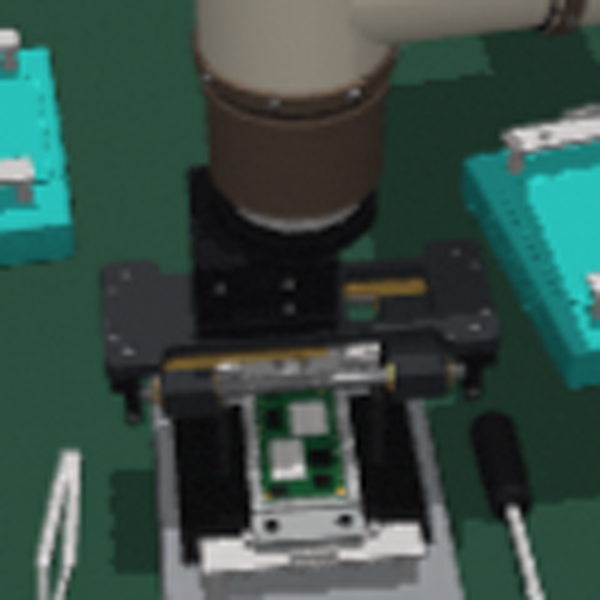

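The fingers stand free on both sides of the holder (columns ≈225 and ≈378, holder ≈247–357) and are centred. Now I close.

```bash
python3 -m inch '[{"fingers":6.5,"delta_pos":[0,0,0],"spin":0},{"fingers":6,"delta_pos":[0,0,0],"spin":0},{"fingers":5.7,"delta_pos":[0,0,0],"spin":0},{"fingers":5.5,"delta_pos":[0,0,0],"spin":0},{"fingers":5.4,"delta_pos":[0,0,0],"spin":0},{"fingers":5.2,"delta_pos":[0,0,0],"spin":0},{"fingers":5,"delta_pos":[0,0,0],"spin":0},{"fingers":4.8,"delta_pos":[0,0,0],"spin":0},{"fingers":4.8,"delta_pos":[0,0,0],"spin":0},{"fingers":4.8,"delta_pos":[0,0,0],"spin":0}]'
python3 -c "
from station import *;print(sense()['moment'])"
```

```text
time_s: 12.7
tcp_pos: [0.5527, -0.0443, 0.0505]
ee_rot: [[-0.994, -0.107, 0.0], [-0.107, 0.994, -0.0], [-0.0, -0.0, -1.0]]
wrist_force: [0.7, -2.7, 1.0]
gripper_width: 0.615
[-0.79660838 -0.22838282 -0.02052409]
```

```bash
python3 -m inch '[{"fingers":4.8,"delta_pos":[0,0,-0.2],"spin":0},{"fingers":4.8,"delta_pos":[0,0,-0.5],"spin":0},{"fingers":4.8,"delta_pos":[0,0,-0.8],"spin":0},{"fingers":4.8,"delta_pos":[0,0,-1.1],"spin":0},{"fingers":4.8,"delta_pos":[0,0,-1.4],"spin":0},{"fingers":4.8,"delta_pos":[0,0,-1.4],"spin":0},{"fingers":4.8,"delta_pos":[0,0,-1.4],"spin":0}]'
python3 - <<'E'
from h import *
b=(190,130);a=snap('scene','scene6')[b[1]:b[1]+120,b[0]:b[0]+120,::-1]
cv2.imwrite('pics/scene6c.png',cv2.resize(a,(600,600),interpolation=cv2.INTER_CUBIC))
print(sense()['moment'])
E
```

```text
time_s: 13.4
tcp_pos: [0.5523, -0.0441, 0.0645]
ee_rot: [[-0.994, -0.106, -0.0], [-0.106, 0.994, 0.0], [0.0, 0.0, -1.0]]
wrist_force: [0.7, -0.3, -3.5]
gripper_width: 0.615
[ 0.01386784 -0.00399074 -0.03650487]
```

View pics/scene6c.png

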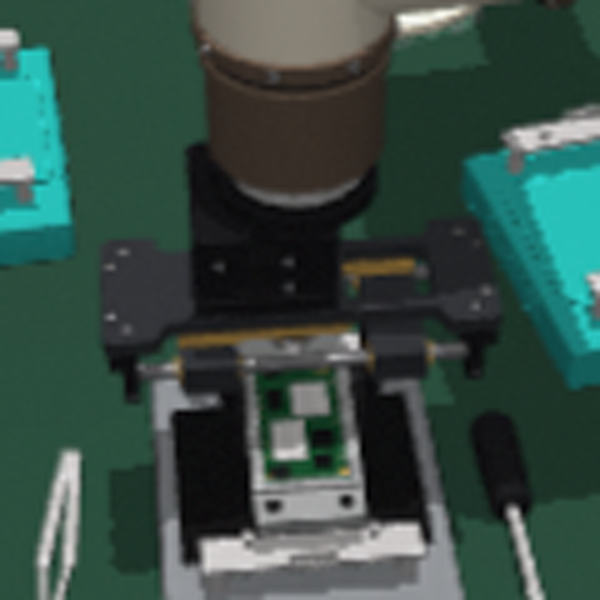

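The holder is off the rails, level, at 3.5 N. I'll lift the rest of the way, to about 10 cm.

```bash
python3 -m inch '[{"fingers":4.8,"delta_pos":[0,0,-0.4],"spin":0},{"fingers":4.8,"delta_pos":[0,0,-1],"spin":0},{"fingers":4.8,"delta_pos":[0,0,-1.7],"spin":0},{"fingers":4.8,"delta_pos":[0,0,-2.4],"spin":0},{"fingers":4.8,"delta_pos":[0,0,-3.1],"spin":0},{"fingers":4.8,"delta_pos":[0,0,-3.8],"spin":0},{"fingers":4.8,"delta_pos":[0,0,-4.5],"spin":0},{"fingers":4.8,"delta_pos":[0,0,-5.2],"spin":0},{"fingers":4.8,"delta_pos":[0,0,-5.9],"spin":0},{"fingers":4.8,"delta_pos":[0,0,-6.6],"spin":0},{"fingers":4.8,"delta_pos":[0,0,-7.3],"spin":0},{"fingers":4.8,"delta_pos":[0,0,-7.9],"spin":0},{"fingers":4.8,"delta_pos":[0,0,-8.4],"spin":0},{"fingers":4.8,"delta_pos":[0,0,-8.7],"spin":0},{"fingers":4.8,"delta_pos":[0,0,-8.8],"spin":0},{"fingers":4.8,"delta_pos":[0,0,-8.8],"spin":0},{"fingers":4.8,"delta_pos":[0,0,-8.8],"spin":0},{"fingers":4.8,"delta_pos":[0,0,-8.8],"spin":0},{"fingers":4.8,"delta_pos":[0,0,-8.8],"spin":0},{"fingers":4.8,"delta_pos":[0,0,-8.8],"spin":0}]'
python3 - <<'E'
from h import *
b=(180,120);a=snap('scene','scene7')[b[1]:b[1]+140,b[0]:b[0]+140,::-1]
cv2.imwrite('pics/scene7c.png',cv2.resize(a,(600,600),interpolation=cv2.INTER_CUBIC))
s=sense();print(s['moment'],s['joint_velocities'])
cv2.imwrite('pics/top7.png',capture('top')[:,:,::-1])
E
```

```text
time_s: 15.45
tcp_pos: [0.5525, -0.0442, 0.1523]
ee_rot: [[-0.994, -0.106, -0.0], [-0.106, 0.994, -0.0], [0.0, -0.0, -1.0]]
wrist_force: [-0.4, -0.5, -2.8]
gripper_width: 0.614
[-0.04194927 -0.00912389 -0.00309959] [ 0.00771139 -0.064706    0.04850433 -0.01693759  0.04876325  0.05626177]
```

View pics/scene7c.png

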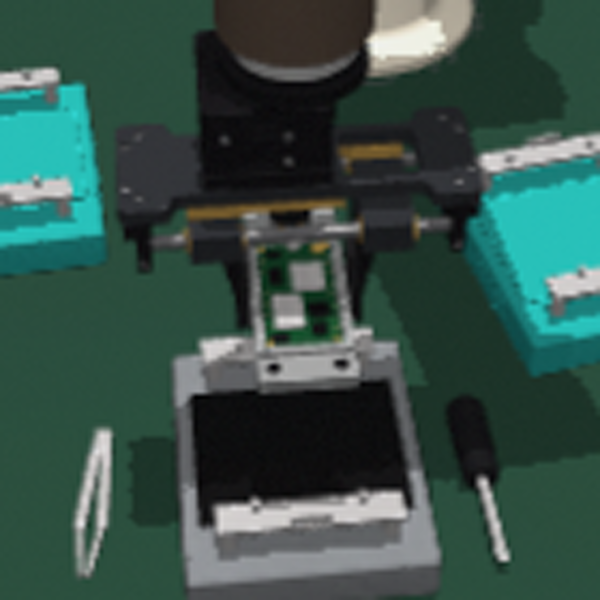

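View pics/top7.png

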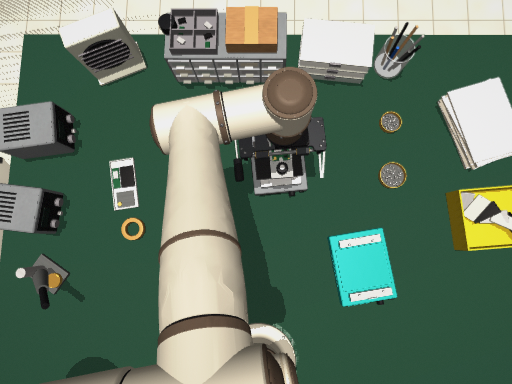

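```bash
python3 - <<'E'
from h import *
R=np.c_[[.9945,.106,0],[-.106,.9945,0],[0,0,1]]
# board corner midpoints: far/near edges, before (scene0) and now
c=np.array([.5525,-.0442,.1713])
for n,p in dict(near_l=(51,-21,5),near_r=(51,21,5),far_l=(-33,-21,5),far_r=(-33,21,5)).items():
    q=proj('scene',c+R@(np.array(p)/1000)); print(n,q,(q+.5-[180,120])*600/140-.5)
E
python3 -c "
from station import finish_job;print(finish_job())"
```

```text
near_l [241.00284632 200.39151766] [263.08362707 346.17793281]
near_r [259.02204922 199.08696479] [340.30878239 340.58699196]
far_l [238.37116296 176.86167387] [251.80498413 245.33574516]
far_r [255.25620207 175.73994861] [324.16943746 240.5283512 ]
the job is handed in; nothing more can be done
None
```

The job is done and handed in at about 15.5 s of the 48 s. The interface gives no verdict, so these are my own checks:

- **Screw:** I gripped the knob and pushed it down 5 mm against about 3.7 N. I turned it clockwise about 80° until the torque rose to 0.34 N m at the stop, then let go. The picture afterwards showed the knob staying down and the steel finger over the board's edge, with the board seated.
- **Lift:** I gripped the holder by its long sides (53.5 mm measured, 54 mm expected) and lifted it straight up about 102 mm.
- **Final hold:** The arm was still, the tool vertical and the wrist carrying 2.8–3.5 N, as expected for the holder. The last pictures show the holder above the heater, clear of the rails.
- **Level:** The board's visible corners matched a level holder at that height to within about 2 pixels of the camera picture.
- **Bystanders:** The screwdriver, tweezers and other things in view had not visibly moved. The arm hid the battery in the last top picture, so I did not check it; the arm stayed well above that area.

**What I could not check:**
- The joint values for the screw can't be read, so "home" rests on the torque rise and the picture.
- The cameras disagreed with each other by 2–5 mm. I settled that by comparing the knob with the gripper's own fingers in the picture.

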